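# Clamp the loaded well plate with the press's ratchet wrench

### The job

Two small screw presses stand on the clinic's bench; one holds a white well plate under its pressing plate, the other bed is empty. Take the handle of the ratchet wrench on the loaded press and swing it back and forth, tightening clockwise as seen from above and slipping freely on the way back, until the pressing plate is firmly down on the well plate, then let go. Leave the empty press's wrench alone.

Things in the scene. Friction and masses are not known exactly. Their poses are not given: they have to be found in the camera images.
- press_axis (a point): On the vertical screw axis of the loaded press, 128 mm above the bench, mid-height of its wrench. Fixed press: grey base 150 x 200 mm, white bridge 44 x 195 mm (top at 110 mm) over a white well plate. Screw end stands to 144 mm. z up; -x is its front, which faces the robot within 20 deg. Two pins stop the wrench's swing 0.8 rad either side of the front.
- ratchet_grip (a point): Centre of its wrench's black handle: level bar 130 mm long, 20 wide, 18 high, 128 mm above the bench, 140 mm from the screw axis; x points along it to that axis, z up. The wrench is captive, swings level about the axis, stays where left; starts within 0.5 rad of the front. Clockwise from above (handle to the robot's left) it turns the screw; back, it slips.
- spindle (a joint): Screw of the loaded press, rad, growing clockwise from above as it tightens; starts 0 to 0.4. The pressing plate sinks 4 mm per rad; its black foam pad meets the well plate at 2.2, hard stop at 3.3. Resists with about 0.45 N m; stays where left. The wrench takes it along after up to 15 deg of slack each stroke (15 deg clicks).
- spare_grip (a point): Centre of the black handle of the wrench on the other press, of the same make and size, standing beside the first but with an empty bed. It swings easily and is to be left where it is.

How it is judged:
By the outcome, as a careful person would: the job done as asked, in the order asked, and still so for the second after the job is handed in, with the robot touching nothing.
It also fails if it takes over 61 s, if anything falls off the work surface, if the arm or the gripper's body presses on something with over 40 N, if the wrist force passes 120 N, or if a joint passes its speed limit or range.

### The arm

A 6-joint arm with a two-finger parallel gripper is mounted at the origin on the work surface. World frame = base frame: x ahead of the robot, y to its left, z up, the work surface at z = 0. Lengths are in mm, angles in rad, forces in N, time in s.
With the tool pointing down it reaches from about 300 to 750 mm from the base axis. Payload 8.5 kg.
Tool frame: the origin (TCP) lies on the centre line of the jaws, within the pads' length; the fingertips stand 19 mm ahead of it and the grasp point (between the pads) is the TCP; z points along the fingers, y is the direction in which the jaws open and shut (so a half turn about z gives the same grasp; the last joint's range is limited). The gripper opens to 88 mm and grips with 3 to 60 N. Pads are 18 mm wide; open, the fingers measure 123 mm over their backs; the gripper's body (75 mm by 187 mm) begins 45 mm behind the grasp point.
Start: joints at [-1.408, 0.381, 1.297, -0, 1.464, -0.215], TCP at [202.875, -511.197, 257.748] pointing down, gripper open.
Joint ranges: [-3.11, 3.11], [-0.89, 2.33], [0.22, 2.48], [-1.42, 4.56], [0.17, 2.85], [-2.88, 2.88]. Speed limits (rad/s): [2.39, 2.39, 3.14, 3.14, 3.14, 3.14].

### API

Orientations are given as a rotation vector (axis times angle).
In Python, from station import monitor, imaging, finish_job gives the robot as it stands.
- The arm moves only by the tool jog_arm, never from a script. Its argument "rows" is text: rows parted by semicolons, each of 5 numbers parted by spaces: the shift along the world's x, y, z in m, then the turn about the world's z in degrees, then the opening in per cent of the stroke, from 0 (shut) to 100 (fully open). A call has 1 to 5 rows; each row is the pose to reach, as a shift and turn from the pose commanded when the call began; what a row does not reach only later rows make up. A row lasts 1/10 s, in which the tool goes at most 50 mm and 8.59 degrees, less where a joint would pass 70% of its speed; a pose out of reach is approached as far as the arm can. A call with a gripper value outside its range is refused whole. The fingers move at their own pace and stop on an object; "grip_force" is the grip in N (left out, the last holds). Time passes only in rows, so rows that repeat a pose let the fingers close. It gives the time, the measured TCP pose, the force and the opening at its end, in the units of the state.
- monitor.get_state(): the state, without advancing time (a new reading comes with each control period).
- imaging.snapshot(name): name is "scene" or "top" or "wrist"; returns the picture (480x640x3 uint8, blue, green, red); there is no depth.
- imaging.camera_params(name): a dict with "fovy" (degrees; the focal length in pixels is half the picture's height over the tangent of half this angle, whatever the lens; pixels are square), "cx", "cy" (the principal point, pixels), "eye" and "attitude" of the camera in the world. Camera axes: x right, y up, looking along -z (the intrinsics and any distortion apply to the point x, -y, -z); pixel columns grow to the right and rows downward; lengths in mm; the calibration is good to about 2 mm. A picture is of the moment at which its call begins: read the wrist's pose just before it. camera_params takes no time and is no camera call; for the wrist camera it gives the pose at the moment of the call.
- finish_job(): hands the job in, once; it reports no verdict.
The state is a dict: "clock": time; "joint_positions": joint angles; "joint_vel": joint speeds; "joint_torque": joint torques, N m; "tcp_pos": TCP position; "ee_rot": TCP orientation; "force": force on the tool from outside, world axes, zero at the start; "torque": the same for the moment, N m; "finger_gap": finger opening in mm.
Only numpy, scipy, OpenCV 4.12 (cv2) and the standard library are available. Lean on these libraries where they do the work, as an engineer would, in place of code of your own. Each camera call takes 0.05 s, during which the arm holds its last target. There are 200 camera calls.

## Working session

There is one attempt and no reset: what is moved stays moved. The work goes in short steps, Python scripts to look and compute and a tool call to move; the robot and the scene stay as the last step left them, time stands still between calls to the robot, and variables do not carry over. Pictures are saved under pics/ and viewed, about 8 in all and at most 12, crops included, and the job is handed in when it is done.

Besides the shell and the picture viewer there is one more tool, called after ">>>" as name(argument=value, ...) on one line, values as JSON. jog_arm: Moves the arm, as the interface text tells. Its arguments: {"type":"object","properties":{"rows":{"type":"string"},"grip_force":{"type":"number"}},"required":["rows"]}

```bash
mkdir -p pics
python3 - <<'E'
from station import monitor, imaging
import cv2
for n in ("scene","top"):
    p=imaging.camera_params(n); print(n,p)
    cv2.imwrite(f"pics/{n}0.png",imaging.snapshot(n))
s=monitor.get_state(); print(s["clock"],s["tcp_pos"],s["ee_rot"],s["force"])
E
```

```text
scene {'fovy': 50.28475703135086, 'cx': 316.8933926677023, 'cy': 237.01188910754726, 'eye': array([1142.27477154,  420.71075532,  674.4102825 ]), 'attitude': array([0.48449071, 0.9702826 , 1.98538566])}
top {'fovy': 53.60754483230697, 'cx': 319.30700271050324, 'cy': 237.90222688760934, 'eye': array([442.89225185, -19.65142908, 910.13135503]), 'attitude': array([ 0.10629469, -0.10690284, -1.5612183 ])}
0.1 [ 202.84787535 -510.9855854   257.22354019] [-3.08447312e+00 -5.89708763e-01 -3.98803764e-05] [ 0.08275679 -0.11716554 -0.94034644]
```

View pics/scene0.png

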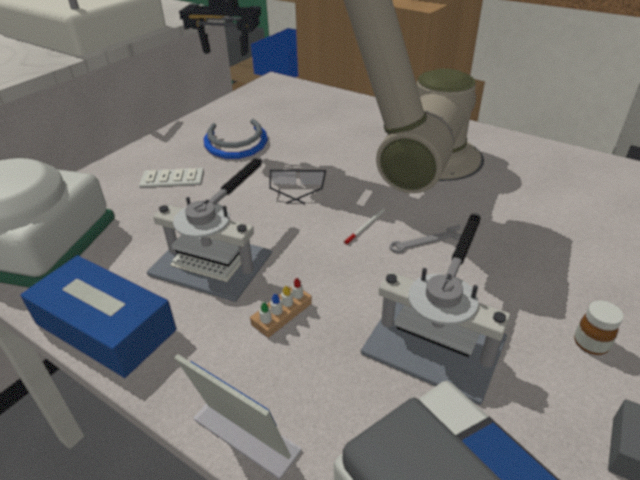

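View pics/top0.png

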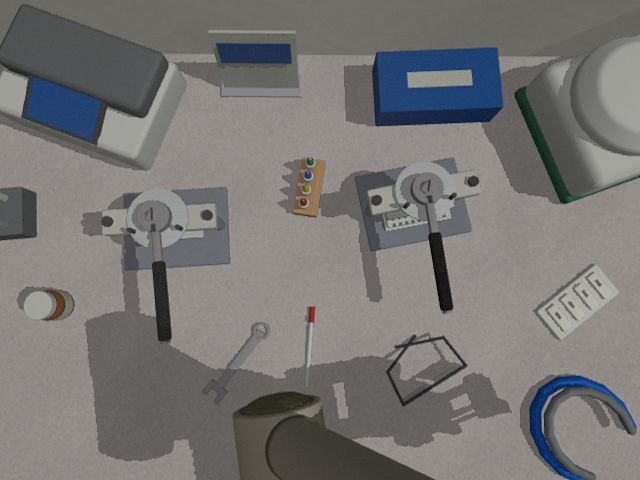

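The loaded press seems to be the right one in the top view (wells visible near (415,222)), which is the left one in the scene view. I'll zoom in to confirm that and get the pixel positions.

Run:
```python
import cv2, numpy as np
a=cv2.imread("pics/scene0.png")[140:300,135:285]; b=cv2.imread("pics/top0.png")[150:320,350:490]; c=cv2.imread("pics/scene0.png")[205:400,355:520]
f=lambda i:cv2.resize(i,None,fx=3,fy=3,interpolation=cv2.INTER_CUBIC)
a,b=f(a),f(b); c=cv2.resize(c,None,fx=1,fy=1)
h=max(a.shape[0],b.shape[0]); P=lambda i:cv2.copyMakeBorder(i,0,h-i.shape[0],0,0,cv2.BORDER_CONSTANT)
d=np.hstack([P(a[:, :]),P(b)]); print(d.shape)
d=cv2.resize(d,(int(d.shape[1]*800/870),int(d.shape[0]*800/870))) if d.shape[1]>800 else d
cv2.imwrite("pics/z0.png",d); print(d.shape)
```

```text
(510, 870, 3)
(468, 800, 3)
```

View pics/z0.png

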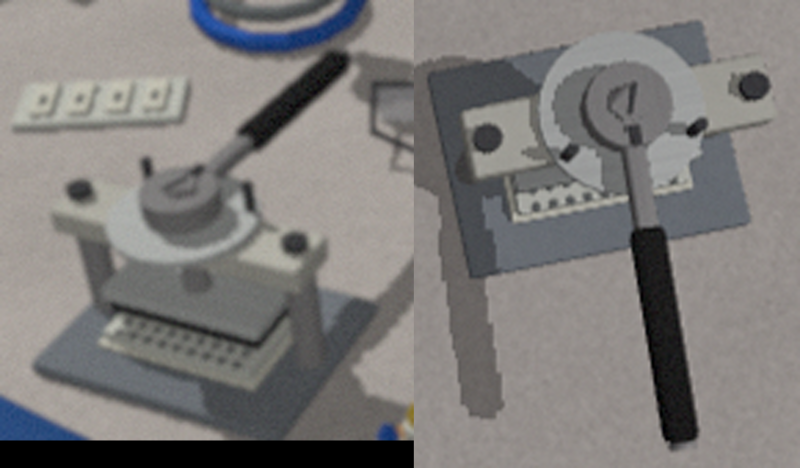

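The well plate with its wells sits under this press (top pixel (426,188) hub; handle from (435,234) to (446,308)), so this is the loaded press. Next I triangulate.

```bash
cat > h.py <<'E'
import numpy as np
from scipy.spatial.transform import Rotation as R
def ray(p,u,v):
    f=240/np.tan(np.radians(p["fovy"])/2)
    d=R.from_rotvec(p["attitude"]).apply([(u-p["cx"])/f,-(v-p["cy"])/f,-1]); return np.array(p["eye"]),d/np.linalg.norm(d)
def tri(rays):
    A=sum(np.eye(3)-np.outer(d,d) for _,d in rays); b=sum((np.eye(3)-np.outer(d,d))@e for e,d in rays)
    x=np.linalg.solve(A,b); return x,[np.linalg.norm(np.cross(x-e,d)) for e,d in rays]
def atz(r,z): return r[0]+r[1]*(z-r[0][2])/r[1][2]
E
python3 - <<'E'
from h import *
from station import imaging
S,T=imaging.camera_params("scene"),imaging.camera_params("top")
for n,s,t in (("start",(225.3,189.7),(434.8,234.1)),("end",(258.2,162.8),(446.4,308.4)),("hub",(201,207),(426.5,187.7))):
    r=[ray(S,*s),ray(T,*t)]; x,e=tri(r); print(n,x.round(),np.round(e,1),"top@128",atz(r[1],128).round(),"top@137",atz(r[1],137).round(),"top@144",atz(r[1],144).round())
E
```

```text
start [ 557. -211.  127.] [1.2 1.2] top@128 [ 558. -212.  128.] top@137 [ 556. -209.  137.] top@144 [ 555. -208.  144.]
end [ 435. -228.  122.] [0.9 0.9] top@128 [ 435. -227.  128.] top@137 [ 435. -225.  137.] top@144 [ 436. -223.  144.]
hub [ 634. -198.  137.] [0.2 0.2] top@128 [ 637. -200.  128.] top@137 [ 634. -198.  137.] top@144 [ 633. -196.  144.]
```

Measurements match the description: hub to handle centre is 140 mm, at height 127–137. Handle centre is about (495,-217,128) with yaw 7.8°, and the tool yaw is 21.7°. The press front points about 11° to the robot's right. I'll move to above the handle.

>>> jog_arm(rows="0.03 0.03 0 -3 100; 0.065 0.065 0 -6 100; 0.1 0.1 0 -9 100; 0.135 0.135 0 -12 100; 0.165 0.165 0 -14 100", grip_force=25)

```text
clock: 0.6
tcp_pos: [369.1, -344.2, 257.6]
ee_rot: [-3.134, -0.207, 0.0]
force: [-0.0, -0.5, 0.2]
finger_gap: 88.1
```

>>> jog_arm(rows="0.03 0.03 -0.01 0 100; 0.06 0.06 -0.02 0 100; 0.09 0.09 -0.03 0 100; 0.115 0.12 -0.04 0 100; 0.128 0.130 -0.05 0 100")

```text
clock: 1.1
tcp_pos: [497.2, -213.4, 207.0]
ee_rot: [-3.133, -0.214, 0.001]
force: [-1.1, -0.1, -0.2]
finger_gap: 88.1
```

>>> jog_arm(rows="0 0 0 0 100; 0 0 0 0 100")

```text
clock: 1.3
tcp_pos: [495.6, -216.4, 207.7]
ee_rot: [-3.134, -0.21, 0.001]
force: [0.1, -0.8, 0.1]
finger_gap: 88.3
```

Run:
```python
from station import imaging
from h import *
import cv2, json
p=imaging.camera_params("wrist"); i=imaging.snapshot("wrist"); cv2.imwrite("pics/w0.png",i)
print(p)
f=240/np.tan(np.radians(p["fovy"])/2)
for q in ((634,-198,144),(495,-217,137),(435,-225,137)):
    c=R.from_rotvec(p["attitude"]).inv().apply(np.array(q)-p["eye"]); print(q,p["cx"]+f*c[0]/-c[2],p["cy"]-f*c[1]/-c[2])
```

```text
{'fovy': 60.74061861673294, 'cx': 314.38826052361424, 'cy': 243.66142334770814, 'eye': array([ 572.72863077, -206.33289784,  334.36042188]), 'attitude': array([-0.24736245,  0.21657036, -1.42583327])}
(634, -198, 144) 314.1406203177705 -45.91170739178972
(495, -217, 137) 314.9046432763502 275.2680764182286
(435, -225, 137) 314.7892484097454 375.8504211197487
```

View pics/w0.png

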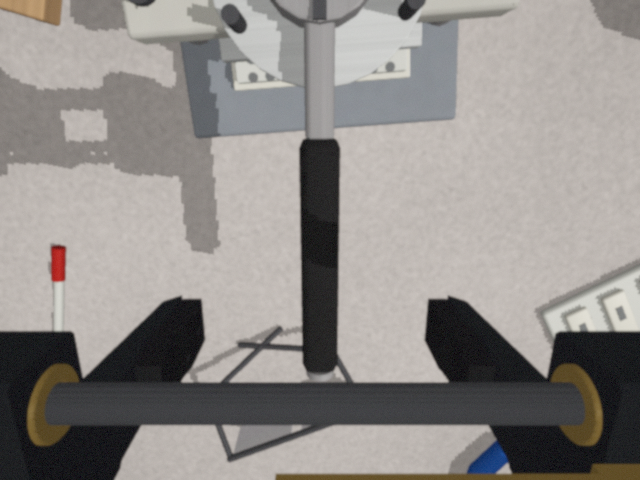

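The wrist view shows the handle centred between the open fingers, at column 319 against a predicted 315. Its end is at row 370 against 376, so it is within 2–3 mm. The picture also confirms the well plate. I'll go down and grip.

>>> jog_arm(rows="0 -0.002 -0.03 0 100; 0 -0.002 -0.06 0 100; 0 -0.002 -0.079 0 100; 0 -0.002 -0.079 0 100; 0 -0.002 -0.079 0 10", grip_force=25)

```text
clock: 1.85
tcp_pos: [495.8, -219.2, 129.7]
ee_rot: [3.134, 0.207, 0.001]
force: [0.2, -0.0, 0.3]
finger_gap: 82.0
```

>>> jog_arm(rows="0 0 0 0 10; 0 0 0 0 10; 0 0 0 0 10; 0 0 0 0 10; 0 0 0 0 10")

```text
clock: 2.35
tcp_pos: [495.9, -218.2, 128.9]
ee_rot: [3.134, 0.21, 0.0]
force: [-0.1, 0.5, 0.3]
finger_gap: 42.5
```

>>> jog_arm(rows="0 0 0 0 10; 0 0 0 0 10; 0 0 0 0 10; 0 0 0 0 10; 0 0 0 0 10")

```text
clock: 2.85
tcp_pos: [495.9, -218.2, 128.7]
ee_rot: [-3.135, -0.21, 0.0]
force: [0.4, -0.2, 0.0]
finger_gap: 19.7
```

```bash
cat > tab.py <<'E'
import sys
from h import *
def tab(th0,seq,A=(0.634,-0.199),r=0.1393):
    P=lambda t:np.array([A[0]-r*np.cos(np.radians(t)),A[1]-r*np.sin(np.radians(t))])
    b=th0
    for call in seq:
        print(f"{b}: ","; ".join("%.4f %.4f 0 %g 10"%(*(P(t)-P(b)),t-b) for t in call)); b=call[-1]
E
python3 - <<'E'
from tab import *
tab(8,[(5,1,-3,-7,-11),(-15,-19,-23,-27,-30)])
tab(-30,[(-24,-17,-10,-3,4),(11,18,25,32,39),(44,48,52,52,52)])
tab(52,[(48,43,38,33,28),(23,18,13,8,3),(-2,-7,-12,-17,-21),(-25,-28,-30,-30,-30)])
E
```

```text
8:  -0.0008 0.0072 0 -3 10; -0.0013 0.0170 0 -7 10; -0.0012 0.0267 0 -11 10; -0.0003 0.0364 0 -15 10; 0.0012 0.0460 0 -19 10
-11:  0.0022 0.0095 0 -4 10; 0.0050 0.0188 0 -8 10; 0.0085 0.0278 0 -12 10; 0.0126 0.0367 0 -16 10; 0.0161 0.0431 0 -19 10
-30:  -0.0066 -0.0130 0 6 10; -0.0126 -0.0289 0 13 10; -0.0165 -0.0455 0 20 10; -0.0185 -0.0624 0 27 10; -0.0183 -0.0794 0 34 10
4:  0.0022 -0.0169 0 7 10; 0.0065 -0.0333 0 14 10; 0.0127 -0.0492 0 21 10; 0.0208 -0.0641 0 28 10; 0.0307 -0.0779 0 35 10
39:  0.0081 -0.0091 0 5 10; 0.0150 -0.0159 0 9 10; 0.0225 -0.0221 0 13 10; 0.0225 -0.0221 0 13 10; 0.0225 -0.0221 0 13 10
52:  -0.0074 0.0062 0 -4 10; -0.0161 0.0148 0 -9 10; -0.0240 0.0240 0 -14 10; -0.0311 0.0339 0 -19 10; -0.0372 0.0444 0 -24 10
28:  -0.0052 0.0110 0 -5 10; -0.0095 0.0224 0 -10 10; -0.0127 0.0341 0 -15 10; -0.0149 0.0460 0 -20 10; -0.0161 0.0581 0 -25 10
3:  -0.0001 0.0122 0 -5 10; 0.0008 0.0243 0 -10 10; 0.0029 0.0363 0 -15 10; 0.0059 0.0480 0 -20 10; 0.0091 0.0572 0 -24 10
-21:  0.0038 0.0090 0 -4 10; 0.0071 0.0155 0 -7 10; 0.0094 0.0197 0 -9 10; 0.0094 0.0197 0 -9 10; 0.0094 0.0197 0 -9 10
```

Gripped (gap 19.7 mm on a 20 mm handle). First clockwise stroke.

>>> jog_arm(rows="-0.001 0.007 0 -3 10; -0.001 0.017 0 -7 10; -0.001 0.027 0 -11 10; 0 0.036 0 -15 10; 0.001 0.046 0 -19 10", grip_force=25)

```text
clock: 3.35
tcp_pos: [497.2, -172.3, 128.8]
ee_rot: [3.125, -0.315, 0.001]
force: [4.5, -1.7, -4.1]
finger_gap: 19.9
```

>>> jog_arm(rows="0.002 0.0095 0 -4 10; 0.005 0.019 0 -8 10; 0.0085 0.028 0 -12 10; 0.0125 0.0365 0 -16 10; 0.016 0.043 0 -19 10")

```text
clock: 3.85
tcp_pos: [513.2, -128.9, 128.7]
ee_rot: [3.031, -0.825, 0.001]
force: [0.6, -2.3, -1.5]
finger_gap: 19.7
```

>>> jog_arm(rows="0 0 0 0 10; 0 0 0 0 10")

```text
clock: 4.05
tcp_pos: [512.9, -129.4, 128.7]
ee_rot: [3.033, -0.819, 0.0]
force: [0.9, -0.5, -0.5]
finger_gap: 19.7
```

>>> jog_arm(rows="-0.0065 -0.013 0 6 10; -0.0125 -0.029 0 13 10; -0.0165 -0.0455 0 20 10; -0.0185 -0.0625 0 27 10; -0.0185 -0.0795 0 34 10")

```text
clock: 4.55
tcp_pos: [494.9, -209.5, 128.8]
ee_rot: [-3.139, -0.108, -0.004]
force: [11.9, 1.9, -5.6]
finger_gap: 19.3
```

>>> jog_arm(rows="0.002 -0.017 0 7 10; 0.0065 -0.0335 0 14 10; 0.0125 -0.049 0 21 10; 0.021 -0.064 0 28 10; 0.0305 -0.078 0 35 10")

```text
clock: 5.05
tcp_pos: [525.2, -287.6, 128.7]
ee_rot: [-2.962, -1.046, -0.002]
force: [6.2, 3.1, -1.3]
finger_gap: 20.1
```

>>> jog_arm(rows="0.008 -0.009 0 5 10; 0.015 -0.016 0 9 10; 0.0225 -0.022 0 13 10; 0.0225 -0.022 0 13 10; 0.0225 -0.022 0 13 10")

```text
clock: 5.55
tcp_pos: [546.8, -309.4, 128.7]
ee_rot: [2.829, 1.365, -0.001]
force: [-0.7, -4.7, -0.2]
finger_gap: 19.8
```

Second tightening stroke.

>>> jog_arm(rows="-0.0075 0.006 0 -4 10; -0.016 0.015 0 -9 10; -0.024 0.024 0 -14 10; -0.031 0.034 0 -19 10; -0.037 0.0445 0 -24 10")

```text
clock: 6.05
tcp_pos: [510.1, -263.9, 128.8]
ee_rot: [3.052, 0.742, 0.002]
force: [6.0, -2.1, -3.4]
finger_gap: 19.6
```

>>> jog_arm(rows="-0.005 0.011 0 -5 10; -0.0095 0.0225 0 -10 10; -0.0125 0.034 0 -15 10; -0.015 0.046 0 -20 10; -0.016 0.058 0 -25 10")

```text
clock: 6.55
tcp_pos: [494.7, -205.7, 128.8]
ee_rot: [3.14, 0.065, 0.004]
force: [8.8, -2.7, -5.5]
finger_gap: 19.5
```

>>> jog_arm(rows="0 0.012 0 -5 10; 0.001 0.0245 0 -10 10; 0.003 0.0365 0 -15 10; 0.006 0.048 0 -20 10; 0.009 0.057 0 -24 10")

```text
clock: 7.05
tcp_pos: [503.8, -148.7, 128.8]
ee_rot: [3.086, -0.588, 0.003]
force: [6.6, -3.9, -5.9]
finger_gap: 19.4
```

>>> jog_arm(rows="0.004 0.009 0 -4 10; 0.007 0.0155 0 -7 10; 0.0095 0.0195 0 -9 10; 0.0095 0.0195 0 -9 10")

```text
clock: 7.45
tcp_pos: [513.0, -129.2, 128.7]
ee_rot: [3.032, -0.822, 0.001]
force: [4.4, -1.5, -3.7]
finger_gap: 19.6
```

Run:
```python
from station import imaging, monitor
import cv2
s=monitor.get_state(); print(s["clock"],s["tcp_pos"],s["force"],s["torque"])
i=imaging.snapshot("scene"); cv2.imwrite("pics/s1.png",cv2.resize(i[140:300,135:285],None,fx=3.5,fy=3.5,interpolation=cv2.INTER_CUBIC))
```

```text
7.45 [ 512.98563344 -129.22095707  128.74679247] [ 4.38276838 -1.52676027 -3.68311319] [-0.27304294 -0.58123834  0.42951794]
```

View pics/s1.png

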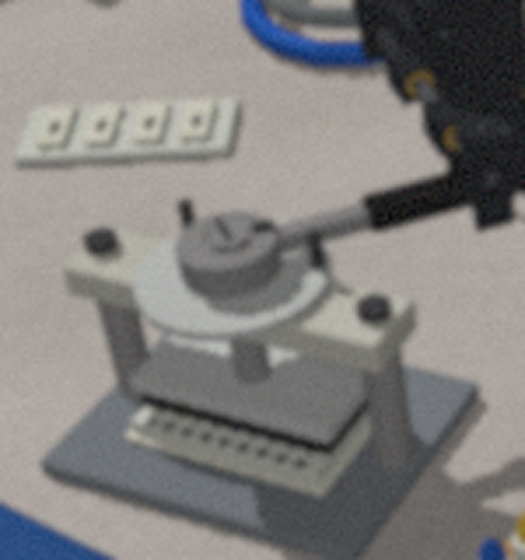

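The pressing plate has sunk and only one row of wells now shows in the crop, around (230,440), but there is still a gap. I'll slip back and do a third stroke, watching the force.

>>> jog_arm(rows="-0.0065 -0.013 0 6 10; -0.0125 -0.029 0 13 10; -0.0165 -0.0455 0 20 10; -0.0185 -0.0625 0 27 10; -0.0185 -0.0795 0 34 10")

```text
clock: 8.0
tcp_pos: [494.8, -209.5, 128.8]
ee_rot: [-3.139, -0.107, -0.004]
force: [14.5, 2.2, -7.4]
finger_gap: 19.5
```

>>> jog_arm(rows="0.002 -0.017 0 7 10; 0.0065 -0.0335 0 14 10; 0.0125 -0.049 0 21 10; 0.021 -0.064 0 28 10; 0.0305 -0.078 0 35 10")

```text
clock: 8.5
tcp_pos: [524.9, -287.3, 128.8]
ee_rot: [-2.961, -1.045, -0.002]
force: [7.8, 4.7, -1.7]
finger_gap: 19.6
```

>>> jog_arm(rows="0.008 -0.009 0 5 10; 0.015 -0.016 0 9 10; 0.0225 -0.022 0 13 10; 0.0225 -0.022 0 13 10; 0.0225 -0.022 0 13 10")

```text
clock: 9.0
tcp_pos: [546.8, -309.4, 128.8]
ee_rot: [-2.829, -1.365, 0.001]
force: [0.6, -4.3, -0.2]
finger_gap: 19.9
```

>>> jog_arm(rows="-0.0075 0.006 0 -4 10; -0.016 0.015 0 -9 10; -0.024 0.024 0 -14 10; -0.031 0.034 0 -19 10; -0.037 0.0445 0 -24 10")

```text
clock: 9.5
tcp_pos: [510.1, -264.0, 128.8]
ee_rot: [3.052, 0.743, 0.002]
force: [7.4, -1.0, -3.5]
finger_gap: 19.7
```

>>> jog_arm(rows="-0.005 0.011 0 -5 10; -0.0095 0.0225 0 -10 10; -0.0125 0.034 0 -15 10; -0.015 0.046 0 -20 10; -0.016 0.058 0 -25 10")

```text
clock: 10.0
tcp_pos: [494.7, -206.0, 128.8]
ee_rot: [3.141, 0.065, 0.004]
force: [10.6, -1.8, -6.8]
finger_gap: 19.9
```

>>> jog_arm(rows="0 0.007 0 -3 10; 0 0.0145 0 -6 10; 0.0005 0.022 0 -9 10; 0.001 0.029 0 -12 10; 0.003 0.0365 0 -15 10")

```text
clock: 10.5
tcp_pos: [497.6, -169.8, 128.8]
ee_rot: [3.123, -0.342, 0.003]
force: [5.7, -3.5, -6.0]
finger_gap: 19.7
```

Run:
```python
from station import imaging, monitor
import cv2
s=monitor.get_state(); print(s["clock"],s["tcp_pos"],s["force"],s["torque"])
i=imaging.snapshot("scene"); cv2.imwrite("pics/s2.png",cv2.resize(i[140:300,135:285],None,fx=3.5,fy=3.5,interpolation=cv2.INTER_CUBIC))
from tab import *
tab(-12,[(-15,-18,-21,-24,-27),(-30,-30)])
```

```text
10.5 [ 497.64000429 -169.82997445  128.77088864] [ 5.67469049 -3.48278452 -5.95642568] [-0.37930864 -0.81405403  0.24153223]
-12:  0.0017 0.0071 0 -3 10; 0.0038 0.0141 0 -6 10; 0.0062 0.0210 0 -9 10; 0.0090 0.0277 0 -12 10; 0.0121 0.0343 0 -15 10
-27:  0.0035 0.0064 0 -3 10; 0.0035 0.0064 0 -3 10
```

View pics/s2.png

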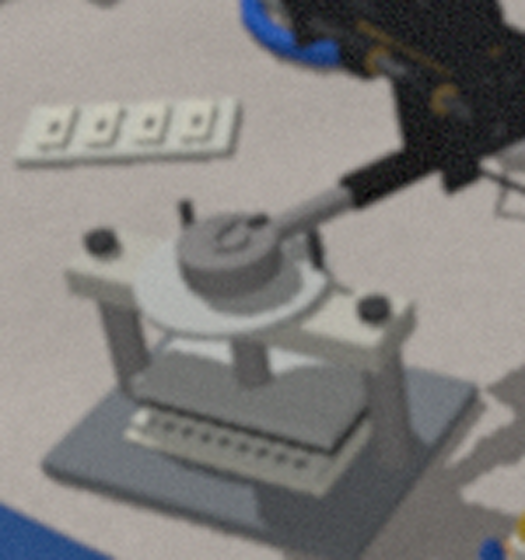

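>>> jog_arm(rows="0.0015 0.007 0 -3 10; 0.004 0.014 0 -6 10; 0.006 0.021 0 -9 10; 0.009 0.0275 0 -12 10; 0.012 0.034 0 -15 10")

```text
clock: 11.05
tcp_pos: [509.1, -136.5, 128.8]
ee_rot: [3.05, -0.746, 0.001]
force: [2.4, -8.5, -4.4]
finger_gap: 19.7
```

>>> jog_arm(rows="0.0035 0.0065 0 -3 10; 0.0035 0.0065 0 -3 10; 0.0035 0.0065 0 -3 10")

```text
clock: 11.35
tcp_pos: [512.9, -129.4, 128.8]
ee_rot: [3.032, -0.822, 0.002]
force: [5.9, -1.6, -4.4]
finger_gap: 19.6
```

Run:
```python
from station import imaging, monitor
import cv2, numpy as np
s=monitor.get_state(); print(s["clock"],s["tcp_pos"],s["force"],s["torque"])
i=imaging.snapshot("scene"); cv2.imwrite("pics/s3raw.png",i)
f=lambda i:cv2.resize(i[235:285,165:245],None,fx=5,fy=5,interpolation=cv2.INTER_CUBIC)
a=f(cv2.imread("pics/scene0.png")); b=f(i)
cv2.imwrite("pics/s3.png",np.hstack([a,b]))
# vertical displacement of the plate's edge profile, columns through plate front
g0=cv2.cvtColor(cv2.imread("pics/scene0.png"),6)
g=cv2.cvtColor(i,6)
for c in (190,205,220): print(c,"t0",g0[236:280,c].tolist(),"\n now",g[236:280,c].tolist())
```

```text
11.35 [ 512.87919435 -129.39116806  128.76053724] [ 5.86207904 -1.64478376 -4.39193336] [-0.2451899  -0.83382099  0.44668474]
190 t0 [120, 115, 110, 116, 111, 111, 109, 113, 117, 107, 110, 112, 106, 113, 114, 116, 113, 86, 55, 45, 74, 100, 106, 106, 103, 109, 107, 105, 115, 123, 125, 123, 122, 127, 130, 107, 85, 76, 96, 104, 106, 113, 109, 109] 
 now [135, 154, 177, 182, 165, 145, 123, 113, 110, 113, 109, 115, 113, 111, 116, 108, 116, 113, 112, 117, 109, 91, 70, 78, 100, 113, 108, 110, 116, 122, 126, 128, 127, 130, 127, 108, 81, 79, 97, 108, 110, 113, 112, 112]
205 t0 [106, 96, 88, 84, 86, 84, 85, 88, 87, 86, 98, 105, 108, 114, 110, 108, 111, 112, 117, 114, 106, 88, 50, 37, 65, 101, 111, 113, 111, 111, 103, 90, 96, 112, 120, 121, 122, 121, 129, 112, 87, 80, 91, 101] 
 now [109, 97, 90, 88, 87, 86, 90, 89, 88, 87, 87, 88, 89, 93, 92, 103, 108, 112, 112, 112, 112, 113, 119, 116, 114, 99, 76, 76, 102, 110, 110, 88, 98, 114, 125, 123, 129, 130, 128, 112, 86, 83, 88, 105]
220 t0 [116, 117, 113, 114, 111, 110, 115, 111, 113, 111, 110, 113, 107, 116, 111, 109, 107, 109, 112, 111, 111, 113, 116, 116, 109, 88, 54, 36, 59, 91, 100, 106, 110, 120, 108, 95, 78, 95, 109, 123, 121, 123, 130, 118] 
 now [123, 119, 119, 117, 128, 157, 179, 176, 154, 124, 116, 111, 113, 112, 111, 112, 114, 114, 114, 115, 113, 115, 112, 110, 111, 112, 114, 121, 113, 100, 78, 70, 96, 114, 116, 97, 78, 93, 118, 124, 124, 128, 131, 122]
```

View pics/s3.png

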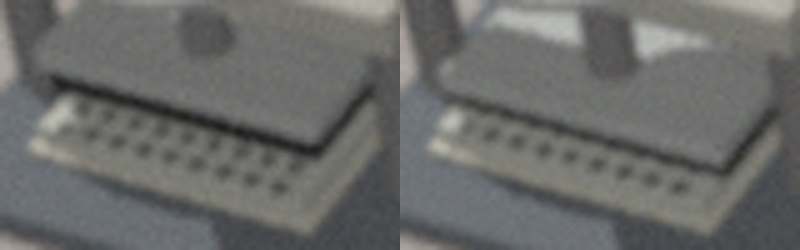

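The plate's front edge has moved about 4.2 px, or 10.6 mm, or 2.65 rad of travel. The start angle of 0–0.4 adds to that. The foam looks thinner and the force rose near the end of the stroke, so it is in contact. I'll do one short gentle stroke to firm it up.

Run:
```python
from tab import *
tab(-30,[(-24,-17,-10,-3,4),(10,16,20,20,20)])
tab(20,[(16,12,9,7,5),(3.5,2,.5,-1,-2.5),(-4,-5.5,-7,-8.5,-10),(-11.5,-13,-14.5,-16,-17.5),(-19,-20.5,-22,-23.5,-25)])
```

```text
-30:  -0.0066 -0.0130 0 6 10; -0.0126 -0.0289 0 13 10; -0.0165 -0.0455 0 20 10; -0.0185 -0.0624 0 27 10; -0.0183 -0.0794 0 34 10
4:  0.0018 -0.0145 0 6 10; 0.0051 -0.0287 0 12 10; 0.0081 -0.0379 0 16 10; 0.0081 -0.0379 0 16 10; 0.0081 -0.0379 0 16 10
20:  -0.0030 0.0092 0 -4 10; -0.0054 0.0187 0 -8 10; -0.0067 0.0259 0 -11 10; -0.0074 0.0307 0 -13 10; -0.0079 0.0355 0 -15 10
5:  -0.0003 0.0036 0 -1.5 10; -0.0004 0.0073 0 -3 10; -0.0005 0.0109 0 -4.5 10; -0.0005 0.0146 0 -6 10; -0.0004 0.0182 0 -7.5 10
-2.5:  0.0002 0.0036 0 -1.5 10; 0.0005 0.0073 0 -3 10; 0.0009 0.0109 0 -4.5 10; 0.0014 0.0145 0 -6 10; 0.0020 0.0181 0 -7.5 10
-10:  0.0007 0.0036 0 -1.5 10; 0.0015 0.0071 0 -3 10; 0.0023 0.0107 0 -4.5 10; 0.0033 0.0142 0 -6 10; 0.0043 0.0177 0 -7.5 10
-17.5:  0.0011 0.0035 0 -1.5 10; 0.0024 0.0069 0 -3 10; 0.0037 0.0103 0 -4.5 10; 0.0051 0.0137 0 -6 10; 0.0066 0.0170 0 -7.5 10
```

>>> jog_arm(rows="-0.0065 -0.013 0 6 10; -0.0125 -0.029 0 13 10; -0.0165 -0.0455 0 20 10; -0.0185 -0.0625 0 27 10; -0.0185 -0.0795 0 34 10")

```text
clock: 11.9
tcp_pos: [494.8, -209.0, 128.8]
ee_rot: [-3.139, -0.106, -0.004]
force: [15.1, 1.5, -7.2]
finger_gap: 19.6
```

>>> jog_arm(rows="0.002 -0.0145 0 6 10; 0.005 -0.0285 0 12 10; 0.008 -0.038 0 16 10; 0.008 -0.038 0 16 10; 0.008 -0.038 0 16 10")

```text
clock: 12.4
tcp_pos: [502.6, -246.5, 128.7]
ee_rot: [-3.095, -0.534, -0.003]
force: [6.5, 0.9, -2.2]
finger_gap: 19.6
```

>>> jog_arm(rows="-0.003 0.009 0 -4 10; -0.0055 0.0185 0 -8 10; -0.0065 0.026 0 -11 10; -0.0075 0.0305 0 -13 10; -0.008 0.0355 0 -15 10")

```text
clock: 12.9
tcp_pos: [495.1, -211.9, 128.8]
ee_rot: [3.137, 0.124, 0.005]
force: [9.4, -6.4, -8.3]
finger_gap: 19.8
```

>>> jog_arm(rows="0 0.0035 0 -1.5 10; 0 0.0075 0 -3 10; 0 0.011 0 -4.5 10; 0 0.0145 0 -6 10; 0 0.018 0 -7.5 10")

```text
clock: 13.4
tcp_pos: [494.7, -193.4, 128.8]
ee_rot: [3.14, -0.081, 0.003]
force: [7.8, -3.8, -5.6]
finger_gap: 19.8
```

>>> jog_arm(rows="0 0.0035 0 -1.5 10; 0.0005 0.0075 0 -3 10; 0.001 0.011 0 -4.5 10; 0.0015 0.0145 0 -6 10; 0.002 0.018 0 -7.5 10")

```text
clock: 13.9
tcp_pos: [496.5, -176.1, 128.7]
ee_rot: [3.127, -0.286, 0.002]
force: [5.2, -6.0, -5.7]
finger_gap: 19.5
```

>>> jog_arm(rows="0.0005 0.0035 0 -1.5 10; 0.0015 0.007 0 -3 10; 0.0025 0.0105 0 -4.5 10; 0.0035 0.014 0 -6 10; 0.0045 0.0175 0 -7.5 10")

```text
clock: 14.4
tcp_pos: [500.7, -157.8, 128.8]
ee_rot: [3.103, -0.489, 0.001]
force: [5.1, -2.6, -3.8]
finger_gap: 19.8
```

Run:
```python
from station import imaging, monitor
import cv2, numpy as np
s=monitor.get_state(); print(s["clock"],s["tcp_pos"],s["force"],s["torque"])
i=imaging.snapshot("scene"); cv2.imwrite("pics/s4raw.png",i)
g0=cv2.cvtColor(cv2.imread("pics/scene0.png"),6).astype(float); g3=cv2.cvtColor(cv2.imread("pics/s3raw.png"),6).astype(float); g=cv2.cvtColor(i,6).astype(float)
# subpixel row where plate face (112) falls below 95 into the foam line
for c in range(190,226,5):
    o=[]
    for G in (g0,g3,g):
        p=G[:,c-1:c+2].mean(1); r0=int(250+(c-190)*0.27)
        k=next(r for r in range(r0,290) if p[r]<95); o.append(k-1+(p[k-1]-95)/(p[k-1]-p[k]))
    print(c,np.round(o,2))
```

```text
14.4 [ 500.73232116 -157.80576651  128.76095846] [ 5.14970789 -2.57762577 -3.78157683] [-0.35509898 -0.69154127  0.35404506]
190 [252.64 256.98 257.01]
195 [254.02 258.3  258.3 ]
200 [255.42 259.85 259.82]
205 [256.61 261.26 261.11]
210 [258.   262.37 262.46]
215 [259.42 263.77 263.82]
220 [260.76 265.23 265.27]
225 [262.27 266.68 266.69]
```

Run:
```python
import cv2, numpy as np
from h import *
from station import imaging
f=lambda i:cv2.resize(i[185:245,170:240],None,fx=5.5,fy=5.5,interpolation=cv2.INTER_CUBIC)
cv2.imwrite("pics/s5.png",np.hstack([f(cv2.imread(f"pics/{n}.png")) for n in ("s3raw","s4raw")]))
p=imaging.camera_params("scene"); F=240/np.tan(np.radians(p["fovy"])/2)
def pr(q):
    c=R.from_rotvec(p["attitude"]).inv().apply(np.array(q)-p["eye"]); return p["cx"]+F*c[0]/-c[2],p["cy"]-F*c[1]/-c[2]
for q in ((670,-190,60),(670,-190,50),(670,-190,40)): print(pr(q))
```

```text
(np.float64(196.99542136363908), np.float64(251.0749830766417))
(np.float64(197.88851685399965), np.float64(255.11842275663014))
(np.float64(198.77016090278485), np.float64(259.1100166779526))
```

View pics/s5.png

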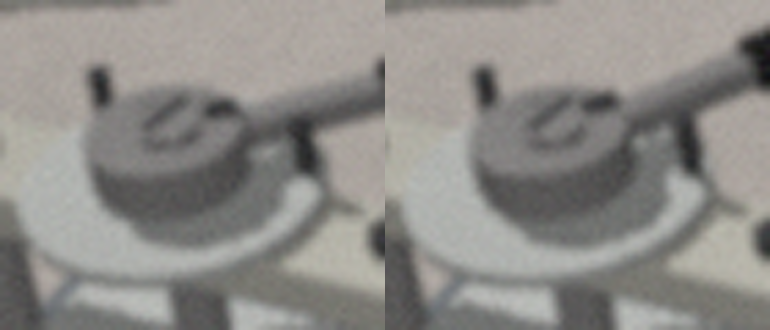

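>>> jog_arm(rows="0.001 0.0035 0 -1.5 10; 0.0025 0.007 0 -3 10; 0.0035 0.0105 0 -4.5 10; 0.005 0.0135 0 -6 10; 0.0065 0.017 0 -7.5 10")

```text
clock: 14.95
tcp_pos: [506.9, -141.4, 128.8]
ee_rot: [3.063, -0.691, 0.0]
force: [2.2, -6.6, -3.3]
finger_gap: 19.6
```

>>> jog_arm(rows="0.0015 0.0035 0 -1.5 10; 0.003 0.0065 0 -3 10; 0.005 0.01 0 -4.5 10; 0.0055 0.0105 0 -5 10")

```text
clock: 15.35
tcp_pos: [512.5, -130.1, 128.7]
ee_rot: [-3.032, 0.823, 0.001]
force: [2.0, -0.0, -0.7]
finger_gap: 19.5
```

```bash
cat > edge.py <<'E'
from station import imaging, monitor
import cv2, numpy as np, sys
s=monitor.get_state(); print(s["clock"],s["tcp_pos"],s["force"],s["torque"])
i=imaging.snapshot("scene"); cv2.imwrite(f"pics/{sys.argv[1]}raw.png",i)
t=imaging.snapshot("top"); cv2.imwrite(f"pics/{sys.argv[1]}top.png",t)
o=[]
for G in [cv2.cvtColor(x,6).astype(float) for x in (cv2.imread("pics/scene0.png"),cv2.imread("pics/s3raw.png"),i)]:
    q=[]
    for c in range(190,226,5):
        p=G[:,c-1:c+2].mean(1); r0=int(250+(c-190)*0.27)
        k=next(r for r in range(r0,290) if p[r]<95); q.append(k-1+(p[k-1]-95)/(p[k-1]-p[k]))
    o.append(q)
o=np.array(o); print("travel mm since start:",((o[1:]-o[0]).mean(1)/0.402).round(2))
E
python3 edge.py s6
```

```text
15.35 [ 512.47039868 -130.05888988  128.74349376] [ 1.97396578 -0.04511841 -0.68116507] [ 0.05087153 -0.29227018  0.41831417]
travel mm since start: [10.98 10.98]
```

The plate stayed at 10.98 mm through the whole extra stroke, and the load oscillates with a 15° period, as if the ratchet were clicking over. I'll do one more back-swing and a slow stroke, reading the force every 3°, to see whether the screw has reached its end.

>>> jog_arm(rows="-0.0065 -0.013 0 6 10; -0.0125 -0.029 0 13 10; -0.0165 -0.0455 0 20 10; -0.0185 -0.0625 0 27 10; -0.0185 -0.0795 0 34 10")

```text
clock: 15.95
tcp_pos: [494.8, -210.4, 128.8]
ee_rot: [-3.139, -0.107, -0.004]
force: [14.4, 2.6, -7.3]
finger_gap: 19.5
```

>>> jog_arm(rows="0 0.0075 0 -3 10")

```text
clock: 16.05
tcp_pos: [494.6, -204.5, 128.7]
ee_rot: [-3.141, -0.021, -0.002]
force: [4.9, 1.5, -0.5]
finger_gap: 19.6
```

>>> jog_arm(rows="0 0.007 0 -3 10")

```text
clock: 16.15
tcp_pos: [494.5, -195.9, 128.8]
ee_rot: [-3.141, 0.068, -0.002]
force: [6.1, -1.3, -4.8]
finger_gap: 19.7
```

>>> jog_arm(rows="0.0005 0.0075 0 -3 10")

```text
clock: 16.25
tcp_pos: [494.9, -188.3, 128.8]
ee_rot: [3.137, -0.15, 0.001]
force: [4.1, -4.5, -4.5]
finger_gap: 20.0
```

>>> jog_arm(rows="0.001 0.0075 0 -3 10")

```text
clock: 16.35
tcp_pos: [495.7, -181.0, 128.7]
ee_rot: [3.132, -0.232, 0.0]
force: [3.3, -5.3, -3.7]
finger_gap: 19.7
```

>>> jog_arm(rows="0.001 0.007 0 -3 10")

```text
clock: 16.45
tcp_pos: [496.7, -174.2, 128.8]
ee_rot: [3.124, -0.313, 0.001]
force: [3.5, -6.5, -4.0]
finger_gap: 19.4
```

>>> jog_arm(rows="0.0015 0.007 0 -3 10")

```text
clock: 16.55
tcp_pos: [498.3, -166.8, 128.7]
ee_rot: [3.116, -0.396, 0.001]
force: [4.6, 0.3, -3.1]
finger_gap: 19.2
```

>>> jog_arm(rows="0.002 0.007 0 -3 10")

```text
clock: 16.65
tcp_pos: [500.2, -159.5, 128.8]
ee_rot: [3.105, -0.477, 0.0]
force: [2.6, -1.3, -2.3]
finger_gap: 19.7
```

>>> jog_arm(rows="0.0025 0.007 0 -3 10")

```text
clock: 16.75
tcp_pos: [502.4, -152.6, 128.8]
ee_rot: [3.091, -0.558, -0.001]
force: [-0.0, -3.2, -1.0]
finger_gap: 19.6
```

```bash
python3 edge.py s7
python3 - <<'E'
import cv2, numpy as np
L=lambda n:cv2.cvtColor(cv2.imread(f"pics/{n}.png"),6)[200:218,188:212].astype(float)
a,b,c=L("s3raw"),L("s6raw"),L("s4raw")
print("hub-top diff s3/s6 (same wrench angle):",abs(a-b).mean(),"noise-ish ref s3/s4:",abs(a-c).mean())
f=lambda i:cv2.resize(i,None,fx=5.5,fy=5.5,interpolation=cv2.INTER_CUBIC)
s=[f(cv2.imread(f"pics/{n}.png")[185:285,170:240]) for n in ("s3raw","s6raw")]
cv2.imwrite("pics/s8.png",np.hstack(s))
E
```

```text
16.75 [ 502.4224639  -152.5758082   128.76296734] [-0.00887421 -3.19304381 -1.00486152] [-0.39648095 -0.07967604  0.4634633 ]
travel mm since start: [10.98 10.94]
hub-top diff s3/s6 (same wrench angle): 2.4421296296296298 noise-ish ref s3/s4: 4.5
```

View pics/s8.png

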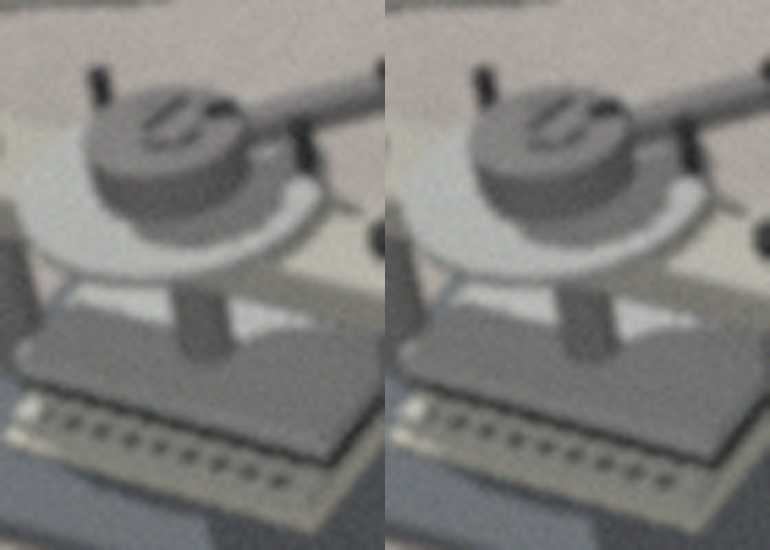

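The load climbs to about 6.5 N, then releases as the pawl clicks over. The plate and screw mark haven't changed, so the wrench has reached its torque limit with the foam compressed. I'll let go and lift away.

>>> jog_arm(rows="0 0 0 0 60; 0 0 0 0 60; 0 0 0 0 60; 0 0 0 0 60; 0 0 0 0 60")

```text
clock: 17.35
tcp_pos: [502.8, -152.6, 128.8]
ee_rot: [-3.092, 0.555, 0.0]
force: [1.2, -2.1, -0.3]
finger_gap: 52.8
```

>>> jog_arm(rows="0 0 0 0 60; 0 0 0.02 0 60; 0 0 0.06 0 60; 0 0 0.1 0 60; 0 0 0.12 0 60")

```text
clock: 17.85
tcp_pos: [503.1, -152.4, 251.8]
ee_rot: [3.092, -0.554, 0.005]
force: [0.1, 0.4, 0.3]
finger_gap: 53.1
```

>>> jog_arm(rows="-0.04 -0.03 0 0 60; -0.08 -0.06 0 0 60; -0.1 -0.08 0 0 60; -0.1 -0.08 0 0 60; -0.1 -0.08 0 0 60")

```text
clock: 18.35
tcp_pos: [402.7, -232.5, 248.7]
ee_rot: [-3.091, 0.557, 0.0]
force: [0.3, 0.2, 0.4]
finger_gap: 53.2
```

```bash
python3 edge.py s9
python3 - <<'E'
import cv2, numpy as np
a=cv2.imread("pics/s9raw.png")
b=cv2.imread("pics/s9top.png")
cv2.imwrite("pics/s9.png",np.hstack([cv2.resize(a,(400,300)),cv2.resize(b,(400,300))]))
# spare handle unchanged?
a0,b0=cv2.imread("pics/scene0.png"),cv2.imread("pics/top0.png")
print("spare diff scene",cv2.absdiff(a,a0)[205:300,420:490].mean(),"top",cv2.absdiff(b,b0)[190:345,130:190].mean())
E
```

```text
18.35 [ 402.70899781 -232.47157839  248.70235034] [0.30819622 0.18911506 0.43006807] [0.09068287 0.02167023 0.03631898]
travel mm since start: [10.98 10.67]
spare diff scene 30.091428571428573 top 12.236953405017921
```

View pics/s9.png

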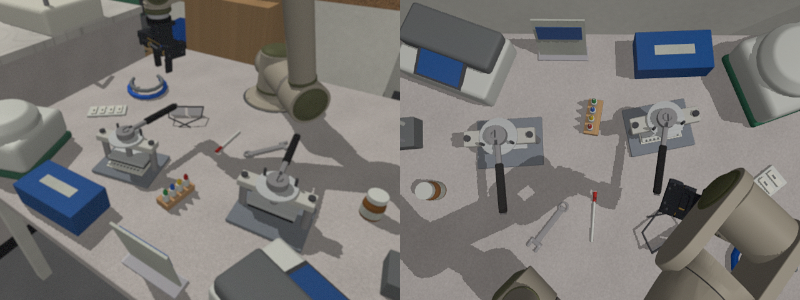

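```bash
python3 -c "
from station import finish_job; print(finish_job())"
```

```text
the job is handed in; nothing more can be done
None
```

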